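# Hold the recessed reset button in with a screwdriver

## Robot

A 6-joint arm with a two-finger parallel gripper is mounted at the origin on a cart in front of the work surface, level with it; the furniture and walls round the work are solid. World frame = base frame: x ahead of the robot, y to its left, z up, the work surface at z = 0. Lengths are in m, angles in rad, forces in N, time in s.
With the tool pointing down it reaches from about 0.375 to 0.925 m from the base axis. Payload 5.7 kg.
Tool frame: the origin (TCP) lies on the front face of the gripper's body, between the roots of the fingers; the fingertips stand ahead of it and the grasp point (between the pads) lies 54 mm ahead of it (arm.tip_reach is the z of the fingertips in the tool frame, in m); z points along the fingers, y is the line along which they close (so a half turn about z gives the same grasp; the last joint's range is limited). The gripper opens to 85 mm and grips with 20 to 120 N. Pads are 22 mm wide; open, the fingers measure 114 mm over their backs; the gripper's body (76 mm by 85 mm) begins 54 mm behind the grasp point. The pads swing forward as they close: fully open they stand 13 mm farther back than shut.
Start: joints at [-1.384, 0.359, 1.51, -0, 1.272, -0.115], TCP at [0.178, -0.573, 0.304] pointing down, gripper open.
Joint ranges: [-2.97, 2.97], [-1.01, 2.36], [0.21, 2.38], [-0.96, 4.11], [0.2, 2.71], [-2.98, 2.98]. Speed limits (rad/s): [2.39, 2.39, 3.14, 3.14, 3.14, 3.14].

## Interface

Orientations are given as a rotation vector (axis times angle).
In Python, from cell import arm gives the robot as it stands.
- The arm moves only by the shell command python3 -m pendant 'ROWS' [FORCE]. ROWS is JSON, a list of rows, each an object with "offset": the shift along the world's x, y, z in m, a list of three; "yaw": the turn about the world's z in rad; "fingers": the opening, from 0 (shut) to 1 (fully open). A call has 1 to 10 rows; each row is the pose to reach, as a shift and turn from the pose commanded when the call began; what a row does not reach only later rows make up. A row lasts 1/10 s, in which the tool goes at most 50 mm and 8.59 degrees, less where a joint would pass 70% of its speed; a pose out of reach is approached as far as the arm can. A call with a gripper value outside its range is refused whole. The fingers move at their own pace and stop on an object; FORCE is the grip in N (left out, the last holds). Time passes only in rows, so rows that repeat a pose let the fingers close. It gives the time, the measured TCP pose, the force, the opening and the grip force at its end, in the units of the state.
- arm.get_state(): the state, without advancing time (a new reading comes with each control period).
- arm.camera(name): name is "scene" or "top"; returns a dict with "img" (384x512x3 uint8, blue, green, red), "z_map" (384x512 float32, m along the optical axis (not along the pixel's ray), 0 where there is no reading), "fx", "fy", "cx", "cy" (pixels), "world_to_cam" (4x4, takes a point from world to camera coordinates). Camera axes: x right, y down, z forward; pixel columns grow to the right and rows downward; lengths in m; the calibration is good to about 2 mm. A picture is of the moment at which its call begins.
- arm.sign_off(): hands the job in; it is judged then, once.
The state is a dict: "t": time; "qpos": joint angles; "joint_velocities": joint speeds; "effort": joint torques, N m; "position": TCP position; "eef_rot": TCP orientation; "ft_force": force on the tool from outside, world axes, zero at the start; "torque": the same for the moment, N m; "grip_width": opening from 0.0 (shut) to 1.0 (fully open); "gripper_force": force on a finger pad.
Only numpy, scipy, OpenCV 4.12 (cv2) and the standard library are available. Lean on these libraries where they do the work, as an engineer would, in place of code of your own. Each camera call takes 0.05 s, during which the arm holds its last target. There are 200 camera calls.

## Task

Pick up the small screwdriver and put its blade through the round guard of the control unit that has the domed lamp on top, then gently press the reset button at the bottom of that hole well in. Finish while still gripping the screwdriver and holding the button in; do not pull back or let go. Leave the button behind the square guard unpressed, and leave the other things on the desk where they are.

Things in the scene. Friction and masses are not known exactly. Their poses are not given: they have to be found in the camera images.
- driver_grip (a point): Grasp point of the small screwdriver lying on the drilled plate (top 4 mm above the desk): on its axis, mid-handle, near its centre of mass; x axis towards the blade tip. About 60 g. Handle round, 27 mm diameter, from 50 mm behind to 45 mm ahead of this point; shaft round, 5.6 mm diameter, from 45 to 120 mm ahead. The axis lies level, 13.5 mm above the plate, shaft clear of it.
- driver_tip (a point): Blade tip of the screwdriver, on its axis, 120 mm ahead of driver_grip along x.
- screwdriver: The same screwdriver as a whole. Origin: under the middle of its 170 mm length, 13.5 mm below its axis as it first lies; x along it towards the blade tip.
- reset_unit: Fixed grey control unit, 90 deep x 80 wide x 105 mm high; origin at the centre of its underside, x from front to back (the front looks along -x, roughly to the robot), z up. It has a low white domed lamp (48 mm wide, 23 mm high) on top and a ROUND aluminium guard ring (40 mm) on its front, the reset button inside. The two units may change places.
- reset_mouth (a point): Centre of the mouth of the round guard hole, at the rim of the ring: 53 mm in front of the unit's origin and 65 mm above the desk. Same axes as the unit: the hole runs level along +x, 18 mm clear diameter, from here to the button face 25 mm inside. The face of the unit stands 8 mm behind the rim.
- reset_button (a joint): How far the round reset button (15 mm diameter, its face 25 mm inside the mouth when out) is pushed in along the hole: 0 = out, 0.008 m = end stop; it counts as pressed well in from 0.005 m. A spring returns it: about 1.5 N to start it, 4 N at 5 mm, 5.5 N at the stop.
- test_unit: Fixed grey control unit, 90 deep x 80 wide x 105 mm high; origin at the centre of its underside, x from front to back (the front looks along -x, roughly to the robot), z up. It has a bar handle (24 mm high) on top and a SQUARE aluminium guard frame (40 mm) on its front, a square button inside: not to be pressed. The two units may change places.
- test_button (a joint): How far the square button is pushed in: 0 = out, 0.008 m = fully in. Same spring.
- marker_pen: Red and white marker pen, 135 mm long, 17 mm thick, lying on the desk in front of the units. Bystander; origin at the middle of its underside, its length along its y.
- mug: White mug, 92 mm wide, 95 mm high, standing behind, right of the middle. Bystander; origin under its middle.
- wash_bottle: White bottle, 68 mm diameter, 159 mm high, at the left behind. Bystander; origin under its middle.
- tape_measure: Tape measure, 64 x 132 x 35 mm, on the plate beside the units. Bystander; origin at its underside.
- clip_strip: Foam strip with four capped cutters, 22 x 90 x 39 mm, on the plate at the right behind. Bystander; origin under its middle.

How it is judged:
By the outcome, as a careful person would: the job done as asked, in the order asked, and still so for the second after the job is handed in, while the arm keeps its last pose, push and grip.
It also fails if it takes over 42 s, if anything falls off the work surface, if the arm or the gripper's body presses on something with over 40 N, if the wrist force passes 120 N, or if a joint passes its speed limit or range.

## Working session

There is one attempt and no reset: what is moved stays moved. The work goes in short steps, Python scripts to look and compute and a shell command to move; the robot and the scene stay as the last step left them, time stands still between calls to the robot, and variables do not carry over. Pictures are saved under pics/ and viewed, at most 10 in all, crops included, and the job is handed in when it is done.

```bash
mkdir -p pics; ls
cat > h.py <<'E'
import numpy as np, cv2
from cell import arm
def shot(n, f=None):
    c=arm.camera(n)
    if f: cv2.imwrite('pics/'+f, c['img'])
    np.savez('last_'+n+'.npz', **c)
    return c
def cloud(c):
    z=c['z_map'].astype(float); v,u=np.mgrid[:z.shape[0],:z.shape[1]]
    P=np.stack([(u-c['cx'])/c['fx']*z,(v-c['cy'])/c['fy']*z,z],-1)
    T=np.linalg.inv(c['world_to_cam'])
    W=P@T[:3,:3].T+T[:3,3]; W[z==0]=np.nan
    return W
E
python3 - <<'E'
from h import *
a=shot('scene','s0.png');b=shot('top','t0.png')
for c in(a,b): print(c['fx'],np.linalg.inv(c['world_to_cam']).round(3).tolist())
print(arm.tip_reach,arm.get_state())
E
```

```text
pics
434.0963172681208 [[0.743, -0.596, 0.304, 0.144], [-0.669, -0.655, 0.35, -0.362], [-0.01, -0.463, -0.886, 1.302], [0.0, 0.0, 0.0, 1.0]]
496.2023033548532 [[-0.195, -0.958, 0.21, 0.272], [-0.981, 0.19, -0.044, 0.202], [0.002, -0.215, -0.977, 1.555], [0.0, 0.0, 0.0, 1.0]]
0.0726 {'t': 0.1, 'qpos': array([-1.38411230e+00,  3.59462318e-01,  1.51134190e+00,  5.27885452e-06,
        1.27247398e+00, -1.15100774e-01]), 'joint_velocities': array([ 0.00089934, -0.00232336, -0.00299171, -0.00105819, -0.00027227,
        0.00023664]), 'effort': array([-4.25217659e-04, -5.28654921e+01, -2.79348797e+01, -2.70008986e-04,
        4.85565790e-03,  1.39922625e-05]), 'position': array([ 0.17823679, -0.57240046,  0.30311332]), 'eef_rot': array([-3.10423062e+00, -4.71989983e-01,  8.67785075e-05]), 'ft_force': array([ 0.22909872,  0.23924934, -0.40659522]), 'torque': array([ 0.02307186, -0.01954965, -0.00883218]), 'gripper_force': 0.0, 'grip_width': 0.994303879535034}
```

```bash
python3 -c "
import cv2,numpy as np
a=cv2.imread('pics/s0.png');b=cv2.imread('pics/t0.png')
cv2.imwrite('pics/t0b.png',cv2.resize(b,(800,600)))
cv2.imwrite('pics/s0b.png',cv2.resize(a,(800,600)))"
```

```text
(no output)
```

View pics/t0b.png

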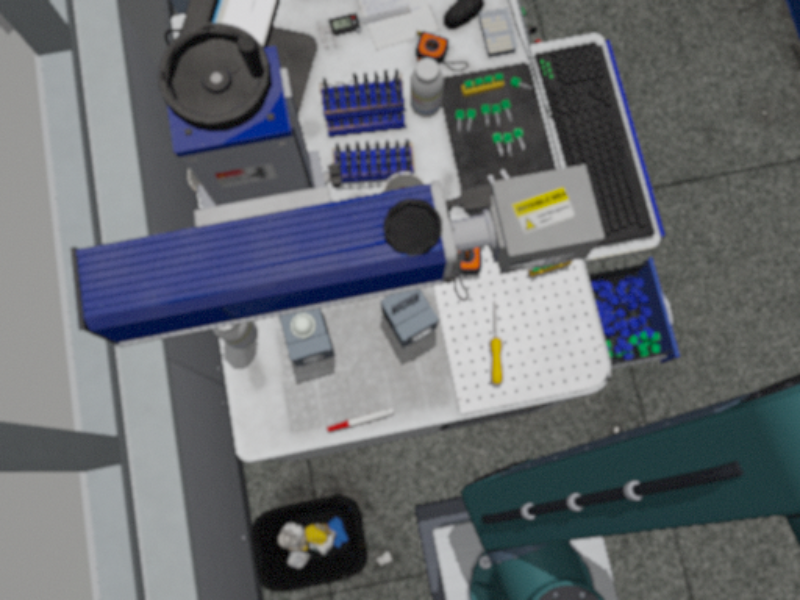

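View pics/s0b.png

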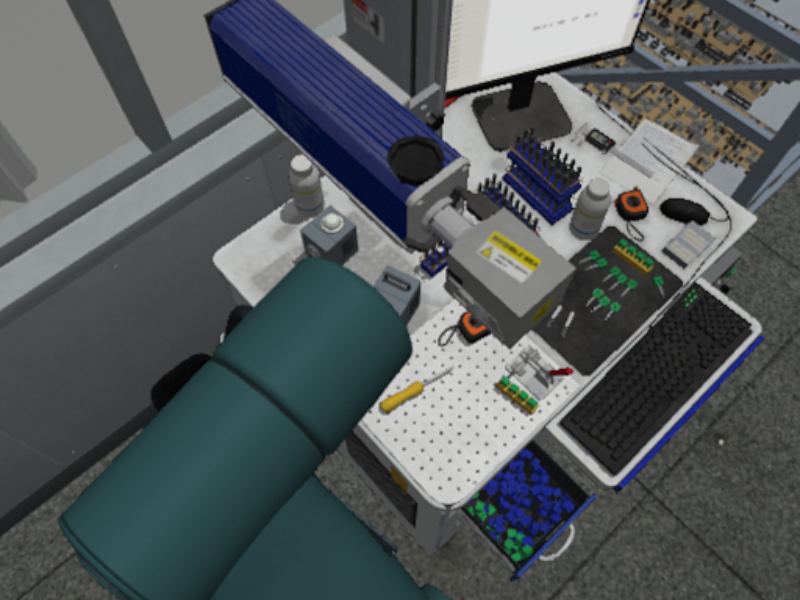

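The top view shows the screwdriver, with its handle at about (496,360) and its tip at (494,303) in 800-px scale. The lamp unit is at (305,330), the handle unit at (408,320), the pen at (360,420), and a blue overhead machine lies above and behind the units. Next I'll measure all of these.

```bash
cat > m.py <<'E'
from h import *
for n in('top','scene'):
    c=dict(np.load(f'last_{n}.npz')); W=cloud(c); np.save('W_'+n,W)
    hsv=cv2.cvtColor(c['img'],cv2.COLOR_BGR2HSV)
    m=(hsv[...,0]>18)&(hsv[...,0]<32)&(hsv[...,1]>140)&(hsv[...,2]>90)&(W[...,2]<.06)&(W[...,2]>.0)&(W[...,0]<.65)
    k,l,s,ce=cv2.connectedComponentsWithStats(m.astype('u1'))
    i=1+np.argmax(s[1:,4]); P=W[l==i]; print(n,'yellow',s[i],P.mean(0).round(4),'zmax',P[:,2].max().round(4))
    d=cv2.fitLine(P[:,:2].astype('f4'),2,0,.01,.01).ravel(); print(' line',d.round(4), 'along', np.percentile((P[:,:2]-d[2:])@d[:2],[0,2,98,100]).round(4))
    # units: points with z 0.095-0.115
    m=(W[...,2]>.095)&(W[...,2]<.135)&(W[...,0]>.35)&(W[...,0]<.8)&(abs(W[...,1])<.5)
    k,l,s,ce=cv2.connectedComponentsWithStats(m.astype('u1'))
    for i in range(1,k):
        if s[i,4]>60:
            P=W[l==i]; r=cv2.minAreaRect(P[:,:2].astype('f4')); print(' obj',s[i],P.mean(0).round(3),np.median(P[:,2]).round(3),P[:,2].max().round(3),np.round(r[0],4),np.round(r[1],4),round(r[2],1))
    m=(W[...,2]>.2)&(W[...,0]>.45)
    print(' overhead minz region', [ (x, np.nanmin(W[...,2][m&(abs(W[...,0]-x)<.03)]).round(3), np.nanmin(W[...,1][m&(abs(W[...,0]-x)<.03)]).round(3),np.nanmax(W[...,1][m&(abs(W[...,0]-x)<.03)]).round(3)) for x in (.5,.55,.6,.65,.7,.75,.8,.85,.9) if (m&(abs(W[...,0]-x)<.03)).any()])
E
python3 m.py
```

```text
top yellow [314 217   7  29 149] [ 0.4427 -0.0303  0.0277] zmax 0.0378
 line [ 0.9799 -0.1996  0.4427 -0.0303] along [-0.043  -0.0407  0.0422  0.0435]
 obj [243 184  38  34 746] [0.559 0.125 0.106] 0.105 0.135 [0.5646 0.1239] [0.0911 0.0807] 19.2
 obj [178 197  34  34 771] [0.558 0.326 0.108] 0.106 0.131 [0.5606 0.3266] [0.0904 0.0803] 5.2
 obj [136 206  24  13 153] [0.582 0.456 0.12 ] 0.122 0.134 [0.5843 0.4599] [0.0279 0.0668] 3.4
 overhead minz region [(0.55, np.float64(0.321), np.float64(-0.168), np.float64(0.608)), (0.6, np.float64(0.344), np.float64(-0.167), np.float64(0.609)), (0.65, np.float64(0.374), np.float64(-0.167), np.float64(0.607)), (0.7, np.float64(0.378), np.float64(0.062), np.float64(0.604)), (0.75, np.float64(0.302), np.float64(0.204), np.float64(0.421)), (0.8, np.float64(0.352), np.float64(0.23), np.float64(0.386)), (0.85, np.float64(0.729), np.float64(0.308), np.float64(0.336))]
scene yellow [244 244  27  19 193] [ 0.4412 -0.0326  0.0264] zmax 0.0355
 line [ 0.9813 -0.1925  0.4412 -0.0326] along [-0.0448 -0.0422  0.044   0.049 ]
 obj [184 106  21  18 215] [0.591 0.444 0.118] 0.12 0.135 [0.5949 0.4519] [0.0508 0.067 ] 62.0
 obj [192 132  36  31 589] [0.554 0.323 0.107] 0.105 0.131 [0.5561 0.3265] [0.0904 0.0844] 7.2
 obj [239 170  30  33 519] [0.567 0.121 0.106] 0.104 0.133 [0.5622 0.125 ] [0.0895 0.0807] 19.9
 overhead minz region [(0.55, np.float64(0.322), np.float64(-0.167), np.float64(0.607)), (0.6, np.float64(0.325), np.float64(-0.168), np.float64(0.607)), (0.65, np.float64(0.325), np.float64(-0.167), np.float64(0.601)), (0.7, np.float64(0.332), np.float64(0.063), np.float64(0.538)), (0.75, np.float64(0.319), np.float64(0.202), np.float64(0.26)), (0.8, np.float64(0.25), np.float64(0.236), np.float64(0.258))]
```

Run:
```python
from h import *
from scipy.spatial.transform import Rotation as R
s=arm.get_state(); M=R.from_rotvec(s['eef_rot']).as_matrix()
ya=np.degrees(np.arctan2(M[1,1],M[0,1])); print('tool y angle',ya,M.round(3).tolist())
t=np.degrees(np.arctan2(.98,.1965)); d=(t-ya+90)%180-90; print('yaw',d,np.radians(d))
print(np.array([.4445,-.032,.18])-s['position'])
# unit side edges: top plateau band fits, and tip of driver
for n in('top','scene'):
    W=np.load(f'W_{n}.npy')
    m=(abs(W[...,2]-.1045)<.008)&(abs(W[...,0]-.56)<.07)&(abs(W[...,1]-.326)<.07)
    P=W[m]; 
    for th in np.radians(np.arange(0,13,3)): 
        e=np.array([[np.cos(th),np.sin(th)],[-np.sin(th),np.cos(th)]]); q=P[:,:2]@e.T; lo,hi=np.percentile(q,[1,99],axis=0); print(n,np.degrees(th).round(),(hi-lo).round(4),(e.T@((lo+hi)/2)).round(4))
    # front face points
    m=(W[...,2]>.02)&(W[...,2]<.09)&(W[...,0]<.54)&(W[...,0]>.45)&(abs(W[...,1]-.325)<.06)
    P=W[m]; print('face',len(P), P.mean(0) if len(P) else '')
    m=(W[...,2]>.012)&(W[...,2]<.03)&(W[...,0]>.49)&(W[...,0]<.6)&(abs(W[...,1]+.045)<.025); P=W[m]; print('shaft',len(P),P.mean(0).round(4),P[np.argmax(P[:,0])].round(4))
```

```text
tool y angle -72.70908399794902 [[0.955, 0.297, -0.0], [0.297, -0.955, 0.002], [0.0, -0.002, -1.0]]
yaw -28.628953928301883 -0.4996695074506325
[ 0.26626321  0.54040046 -0.12311332]
top 0.0 [0.0862 0.0816] [0.5583 0.3264]
top 3.0 [0.0856 0.0792] [0.5591 0.3265]
top 6.0 [0.0857 0.0786] [0.5594 0.3263]
top 9.0 [0.0874 0.0794] [0.5598 0.3266]
top 12.0 [0.0896 0.0815] [0.5596 0.3267]
face 118 [0.51501378 0.3205349  0.06672993]
shaft 48 [ 0.5274 -0.0454  0.0201] [ 0.5938 -0.036   0.0129]
scene 0.0 [0.0923 0.0821] [0.5562 0.3252]
scene 3.0 [0.0897 0.0806] [0.5562 0.3256]
scene 6.0 [0.0884 0.0809] [0.5563 0.3262]
scene 9.0 [0.0889 0.0823] [0.5557 0.3264]
scene 12.0 [0.0905 0.0853] [0.5556 0.3266]
face 140 [0.51494414 0.31563669 0.06952584]
shaft 41 [ 0.5271 -0.0473  0.0184] [ 0.5613 -0.0515  0.0196]
```

```bash
python3 -m pendant '[{"offset":[0.02,0.04,-0.01],"yaw":-0.1,"fingers":1},{"offset":[0.04,0.08,-0.02],"yaw":-0.2,"fingers":1},{"offset":[0.06,0.12,-0.03],"yaw":-0.3,"fingers":1},{"offset":[0.08,0.16,-0.04],"yaw":-0.4,"fingers":1},{"offset":[0.1,0.2,-0.05],"yaw":-0.5,"fingers":1},{"offset":[0.12,0.24,-0.06],"yaw":-0.5,"fingers":1},{"offset":[0.14,0.28,-0.07],"yaw":-0.5,"fingers":1},{"offset":[0.16,0.32,-0.08],"yaw":-0.5,"fingers":1},{"offset":[0.18,0.36,-0.09],"yaw":-0.5,"fingers":1},{"offset":[0.2,0.4,-0.1],"yaw":-0.5,"fingers":1}]'
python3 -m pendant '[{"offset":[0.02,0.04,-0.01],"yaw":0,"fingers":1},{"offset":[0.04,0.08,-0.02],"yaw":0,"fingers":1},{"offset":[0.066,0.14,-0.023],"yaw":0,"fingers":1},{"offset":[0.066,0.14,-0.023],"yaw":0,"fingers":1},{"offset":[0.066,0.14,-0.023],"yaw":0,"fingers":1}]'
python3 - <<'E'
from h import *
a=shot('scene')['img'];b=shot('top')['img']
cv2.imwrite('pics/1.png',np.hstack([cv2.resize(a[150:350,100:420],None,fx=1.25,fy=1.25),cv2.resize(b[150:350,180:420],None,fx=1.25,fy=1.25)]))
print(arm.get_state()['qpos'])
E
sed -i 's/^        if s\[i,4\]/        if s[i,4]/' m.py; python3 m.py | grep -A1 yellow
```

```text
t: 1.1
position: [0.3787, -0.1712, 0.2035]
eef_rot: [-3.126, 0.311, -0.0]
ft_force: [1.2, -0.1, -0.5]
grip_width: 1.0
gripper_force: 0.0
t: 1.6
position: [0.4449, -0.0307, 0.1805]
eef_rot: [-3.126, 0.305, 0.001]
ft_force: [0.3, 0.3, -0.5]
grip_width: 1.0
gripper_force: 0.0
[-2.28882898e-01  3.07556042e-01  1.97487121e+00 -3.39208811e-04
  8.59804504e-01  1.53883501e+00]
top yellow [339 169  23   7  42] [ 0.6074 -0.1734  0.0223] zmax 0.0317
 line [ 0.0907 -0.9959  0.6074 -0.1734] along [-0.0348 -0.034   0.0357  0.0382]
--
scene yellow [244 249  18  14 125] [ 0.4261 -0.0294  0.026 ] zmax 0.036
 line [ 0.9882 -0.1533  0.4261 -0.0294] along [-0.0282 -0.027   0.0299  0.0316]
```

View pics/1.png

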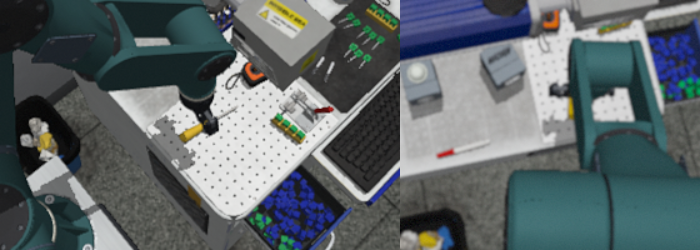

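The picture shows the gripper above the yellow handle, aligned with it, with the arm clear of the overhead box. I'll descend and grip.

```bash
python3 -m pendant '[{"offset":[0,-0.001,-0.03],"yaw":0,"fingers":1},{"offset":[0,-0.001,-0.06],"yaw":0,"fingers":1},{"offset":[0,-0.001,-0.08],"yaw":0,"fingers":1},{"offset":[0,-0.001,-0.095],"yaw":0,"fingers":1},{"offset":[0,-0.001,-0.1015],"yaw":0,"fingers":1},{"offset":[0,-0.001,-0.1015],"yaw":0,"fingers":1}]' 40
python3 -m pendant '[{"offset":[0,0,0],"yaw":0,"fingers":0.6},{"offset":[0,0,0],"yaw":0,"fingers":0.4},{"offset":[0,0,0],"yaw":0,"fingers":0},{"offset":[0,0,0],"yaw":0,"fingers":0},{"offset":[0,0,0],"yaw":0,"fingers":0},{"offset":[0,0,0],"yaw":0,"fingers":0},{"offset":[0,0,0],"yaw":0,"fingers":0},{"offset":[0,0,0],"yaw":0,"fingers":0}]' 40
```

```text
t: 2.3
position: [0.4436, -0.0347, 0.0789]
eef_rot: [-3.126, 0.314, 0.003]
ft_force: [-0.4, 0.7, 0.5]
grip_width: 0.995
gripper_force: 0.0
t: 3.1
position: [0.4447, -0.0339, 0.08]
eef_rot: [3.126, -0.31, 0.002]
ft_force: [-0.5, 0.5, 6.2]
grip_width: 0.297
gripper_force: 38.9
```

```bash
python3 -m pendant '[{"offset":[0,0,0.01],"yaw":0,"fingers":0},{"offset":[0,0,0.03],"yaw":0,"fingers":0},{"offset":[-0.01,0,0.06],"yaw":0,"fingers":0},{"offset":[-0.03,0,0.09],"yaw":0,"fingers":0},{"offset":[-0.05,0,0.12],"yaw":0,"fingers":0},{"offset":[-0.05,0.03,0.135],"yaw":0.05,"fingers":0},{"offset":[-0.05,0.06,0.135],"yaw":0.1,"fingers":0},{"offset":[-0.055,0.1,0.135],"yaw":0.15,"fingers":0},{"offset":[-0.06,0.14,0.135],"yaw":0.2,"fingers":0},{"offset":[-0.062,0.18,0.135],"yaw":0.25,"fingers":0}]' 60
python3 -m pendant '[{"offset":[-0.004,0.04,0],"yaw":0.05,"fingers":0},{"offset":[-0.008,0.08,0],"yaw":0.05,"fingers":0},{"offset":[-0.012,0.12,0],"yaw":0.05,"fingers":0},{"offset":[-0.014,0.15,-0.02],"yaw":0.05,"fingers":0},{"offset":[-0.014,0.162,-0.04],"yaw":0.05,"fingers":0},{"offset":[-0.014,0.162,-0.06],"yaw":0.05,"fingers":0},{"offset":[-0.014,0.162,-0.06],"yaw":0.05,"fingers":0},{"offset":[-0.014,0.162,-0.06],"yaw":0.05,"fingers":0}]'
python3 - <<'E'
from h import *
a=shot('scene')['img'];b=shot('top')['img']
cv2.imwrite('pics/2.png',np.hstack([cv2.resize(a[90:250,130:290],None,fx=2.5,fy=2.5),cv2.resize(b[170:330,140:300],None,fx=2.5,fy=2.5)]))
print(arm.get_state()['qpos'])
E
python3 m.py | grep -A1 yellow
```

```text
t: 4.1
position: [0.3813, 0.1475, 0.2151]
eef_rot: [-3.14, -0.084, -0.0]
ft_force: [1.0, -0.5, -1.0]
grip_width: 0.291
gripper_force: 59.1
t: 4.9
position: [0.3679, 0.3079, 0.1547]
eef_rot: [3.137, 0.16, -0.002]
ft_force: [0.2, -0.4, -0.0]
grip_width: 0.289
gripper_force: 59.2
[5.52068051e-01 3.89666247e-01 1.92524897e+00 8.90912807e-05
 8.25240218e-01 2.02150401e+00]
top yellow [339 169  23   7  42] [ 0.6074 -0.1731  0.0217] zmax 0.0317
 line [ 0.0982 -0.9952  0.6074 -0.1731] along [-0.0353 -0.035   0.0361  0.0392]
--
scene yellow [319 246  25  18  68] [ 0.609  -0.1846  0.0232] zmax 0.036
 line [ 0.1242 -0.9923  0.609  -0.1846] along [-0.0416 -0.0391  0.0403  0.041 ]
```

View pics/2.png

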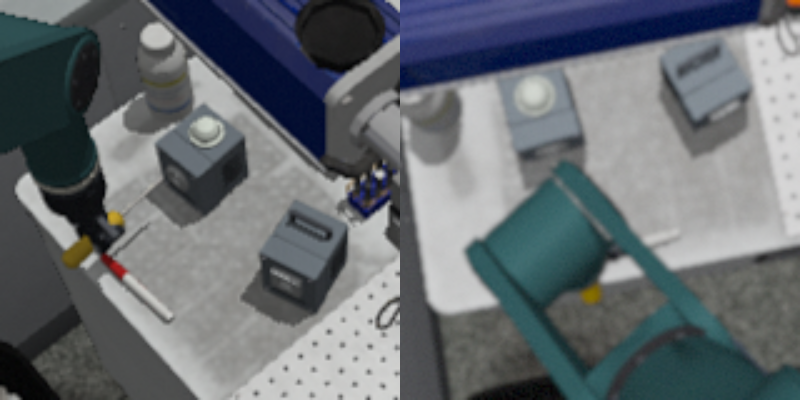

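The scene view shows the driver gripped, its blade (crop (160,185)) pointing at the round guard at (175,183). The pen lies below and clear. Next I'll check the driver line against the mouth numerically and with an overlay.

```bash
cat > ov.py <<'E'
from h import *
import sys
from scipy.spatial.transform import Rotation as R
c=dict(np.load('last_scene.npz')); s=arm.get_state(); M=R.from_rotvec(s['eef_rot']).as_matrix()
g=s['position']+np.array([0,0,-.0625]); ax=M[:,0]*np.sign(M[0,0]); print('axis deg',np.degrees(np.arctan2(ax[1],ax[0])),'grip',g.round(4))
def pr(p):
    q=c['world_to_cam']@np.r_[p,1]; return np.array([c['fx']*q[0]/q[2]+c['cx'],c['fy']*q[1]/q[2]+c['cy']])
th=np.radians(5.5); ux=np.array([np.cos(th),np.sin(th),0]); uy=np.array([-ux[1],ux[0],0]); o=np.array([.558,.3263,0]); mouth=o-.053*ux+[0,0,.065]
tip=g+.12*ax; d=tip-mouth; print('mouth',mouth.round(4),'tip rel: along,left,up',(d@ux).round(4),(d@uy).round(4),d[2].round(4))
x0,y0,k=165,135,10
im=cv2.resize(c['img'][y0:y0+60,x0:x0+80],None,fx=k,fy=k,interpolation=cv2.INTER_CUBIC)
px=lambda p: tuple(int(v) for v in ((pr(p)-[x0,y0]+.5)*k))
cv2.line(im,px(g+.045*ax),px(tip),(0,255,0),1); cv2.circle(im,px(tip),5,(0,255,0),1)
for r,col in((.009,(0,0,255)),(.02,(255,0,255))):
    for a in np.linspace(0,2*np.pi,40): cv2.circle(im,px(mouth+r*(np.cos(a)*uy+np.array([0,0,np.sin(a)]))),1,col,-1)
cv2.imwrite('pics/'+sys.argv[1],im)
W=cloud(c); L=(W-mouth)
m=(abs(L@uy)<.03)&(abs(L[...,2])<.03)&(L@ux>-.01)&(L@ux<.035); a=(L@ux)[m]; print('along hist',np.histogram(a,bins=np.arange(-.01,.036,.003)))
E
python3 ov.py 3.png
```

```text
axis deg 5.804036467477311 grip [0.3688 0.3081 0.093 ]
mouth [0.5052 0.3212 0.065 ] tip rel: along,left,up -0.0171 0.0007 0.0281
along hist (array([ 0,  0,  4, 28, 17, 36, 19,  0,  0,  0,  0,  0,  0,  0,  0]), array([-0.01 , -0.007, -0.004, -0.001,  0.002,  0.005,  0.008,  0.011,
        0.014,  0.017,  0.02 ,  0.023,  0.026,  0.029,  0.032,  0.035]))
```

View pics/3.png

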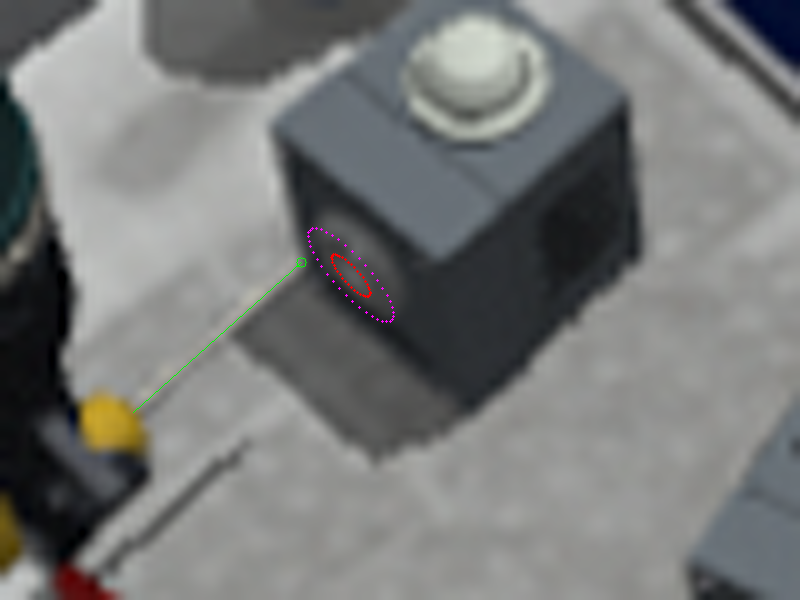

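The green line covers the shaft, so the driver model fits. The ring seems to sit about 1–2 px up and right of my projected mouth. I'll check with a contrast-stretched view and the unit's box outline.

```bash
cat >> ov.py <<'E'
x0,y0,k=172,132,12
im=cv2.resize(c['img'][y0:y0+50,x0:x0+66],None,fx=k,fy=k,interpolation=cv2.INTER_CUBIC)
im=np.clip((im.astype(float)/255)**.5*300-20,0,255).astype('u1')
for sx in(-1,1):
    for sy in(-1,1):
        p=o+sx*.045*ux+sy*.04*uy
        for z in(0,.105): cv2.circle(im,px(p+[0,0,z]),3,(0,0,255),-1)
for p in(mouth,mouth+.02*uy,mouth-.02*uy,mouth+[0,0,.02],mouth-[0,0,.02]): cv2.circle(im,px(p),2,(255,0,255),-1)
cv2.circle(im,px(o+[0,0,.128]),3,(0,0,255),-1)
cv2.circle(im,px(tip),4,(0,255,0),1); cv2.circle(im,px(g+.06*ax),4,(0,255,0),1)
cv2.imwrite('pics/b_'+sys.argv[1],im)
E
python3 ov.py 4.png >/dev/null
```

```text
(no output)
```

View pics/b_4.png

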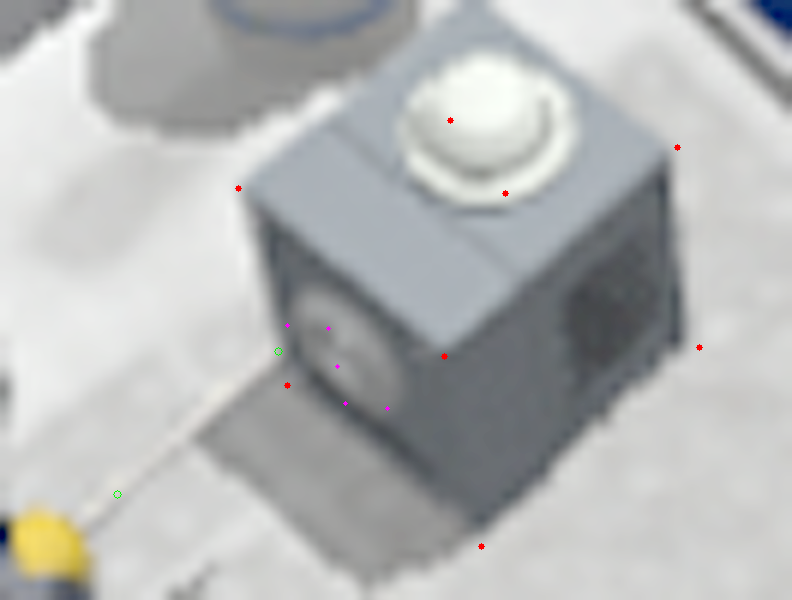

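The box corners sit about 0.7 px higher than projected, so the unit is about 1 mm farther in x and y. The lateral match is within 1 mm of a ±6 mm clearance. I'll lower, enter the mouth a little and look again.

```bash
python3 -m pendant '[{"offset":[0,0,-0.015],"yaw":0,"fingers":0},{"offset":[0,0.0005,-0.027],"yaw":-0.005,"fingers":0},{"offset":[0,0.0005,-0.027],"yaw":-0.005,"fingers":0},{"offset":[0,0.0005,-0.027],"yaw":-0.005,"fingers":0},{"offset":[0.008,0.001,-0.027],"yaw":-0.005,"fingers":0},{"offset":[0.012,0.0015,-0.027],"yaw":-0.005,"fingers":0},{"offset":[0.012,0.0015,-0.027],"yaw":-0.005,"fingers":0}]'
python3 - <<'E'
from h import *
shot('scene')
E
python3 ov.py 5.png
```

```text
t: 5.7
position: [0.3819, 0.3102, 0.1279]
eef_rot: [-3.137, -0.151, -0.003]
ft_force: [0.4, 0.3, -1.1]
grip_width: 0.295
gripper_force: 59.2
axis deg 5.521958065102934 grip [0.3812 0.3099 0.0652]
mouth [0.5052 0.3212 0.065 ] tip rel: along,left,up -0.0045 0.0007 0.0003
along hist (array([ 2,  0,  4, 28, 14, 36, 21,  0,  0,  0,  0,  0,  0,  0,  0]), array([-0.01 , -0.007, -0.004, -0.001,  0.002,  0.005,  0.008,  0.011,
        0.014,  0.017,  0.02 ,  0.023,  0.026,  0.029,  0.032,  0.035]))
```

View pics/b_5.png

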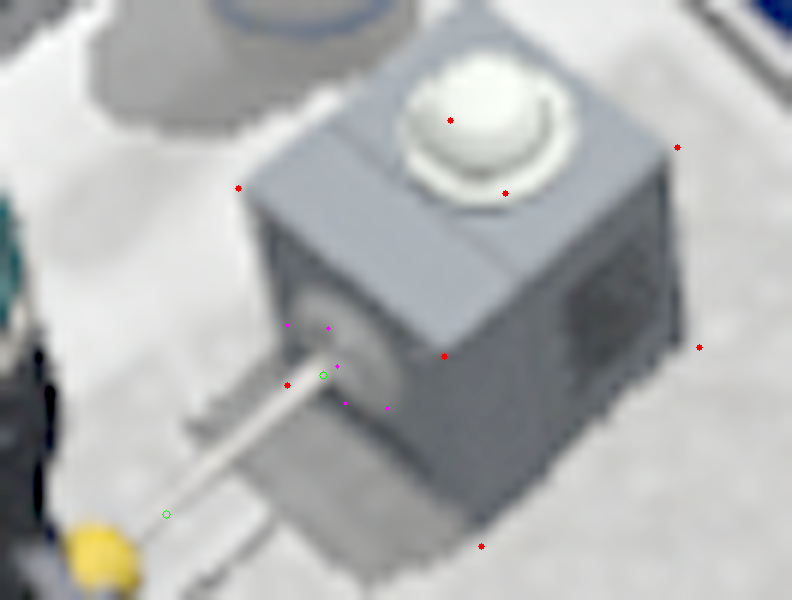

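The shaft tip at about (330,356) meets the ring's centre at about (340,350). Tip and unit share the same small calibration bias, so they are aligned. I'll advance slowly and watch the force.

```bash
python3 -m pendant '[{"offset":[0.004,0.0004,0],"yaw":0,"fingers":0},{"offset":[0.008,0.0008,0],"yaw":0,"fingers":0},{"offset":[0.012,0.0012,0],"yaw":0,"fingers":0},{"offset":[0.012,0.0012,0],"yaw":0,"fingers":0}]'
python3 -m pendant '[{"offset":[0.004,0.0004,0],"yaw":0,"fingers":0},{"offset":[0.008,0.0008,0],"yaw":0,"fingers":0},{"offset":[0.012,0.0012,0],"yaw":0,"fingers":0},{"offset":[0.012,0.0012,0],"yaw":0,"fingers":0},{"offset":[0.012,0.0012,0],"yaw":0,"fingers":0}]'
```

```text
t: 6.15
position: [0.3932, 0.3111, 0.1274]
eef_rot: [-3.137, -0.152, -0.001]
ft_force: [0.3, -0.2, -0.5]
grip_width: 0.291
gripper_force: 59.2
t: 6.65
position: [0.4044, 0.312, 0.1273]
eef_rot: [-3.138, -0.152, 0.0]
ft_force: [-0.7, 0.6, -1.1]
grip_width: 0.294
gripper_force: 59.2
```

```bash
python3 -m pendant '[{"offset":[0.002,0.0002,0],"yaw":0,"fingers":0},{"offset":[0.004,0.0004,0],"yaw":0,"fingers":0},{"offset":[0.004,0.0004,0],"yaw":0,"fingers":0},{"offset":[0.004,0.0004,0],"yaw":0,"fingers":0}]' | grep -E 'pos|ft'
python3 -m pendant '[{"offset":[0.002,0.0002,0],"yaw":0,"fingers":0},{"offset":[0.002,0.0002,0],"yaw":0,"fingers":0},{"offset":[0.002,0.0002,0],"yaw":0,"fingers":0}]' | grep -E 'pos|ft'
python3 -m pendant '[{"offset":[0.002,0.0002,0],"yaw":0,"fingers":0},{"offset":[0.002,0.0002,0],"yaw":0,"fingers":0},{"offset":[0.002,0.0002,0],"yaw":0,"fingers":0}]' | grep -E 'pos|ft'
```

```text
position: [0.4084, 0.3124, 0.1274]
ft_force: [0.6, 0.2, -0.7]
position: [0.4104, 0.3127, 0.1274]
ft_force: [1.5, -0.1, 0.2]
position: [0.4118, 0.3127, 0.1272]
ft_force: [-2.3, 0.5, -0.5]
```

```bash
for i in 1; do :; done
python3 -m pendant '[{"offset":[0.002,0.0002,0],"yaw":0,"fingers":0},{"offset":[0.002,0.0002,0],"yaw":0,"fingers":0},{"offset":[0.002,0.0002,0],"yaw":0,"fingers":0}]' | grep -E 'pos|ft'
python3 -m pendant '[{"offset":[0.002,0.0002,0],"yaw":0,"fingers":0},{"offset":[0.002,0.0002,0],"yaw":0,"fingers":0},{"offset":[0.002,0.0002,0],"yaw":0,"fingers":0}]' | grep -E 'pos|ft'
python3 -m pendant '[{"offset":[0,0,0],"yaw":0,"fingers":0},{"offset":[0,0,0],"yaw":0,"fingers":0}]' | grep -E 'pos|ft'
```

```text
position: [0.4139, 0.3129, 0.1272]
ft_force: [-3.5, -0.1, 0.0]
position: [0.416, 0.3131, 0.1272]
ft_force: [-4.8, 0.3, -0.7]
position: [0.4161, 0.3131, 0.1273]
ft_force: [-4.3, -1.0, -0.4]
```

```bash
python3 -m pendant '[{"offset":[0.001,0.0001,0],"yaw":0,"fingers":0},{"offset":[0.001,0.0001,0],"yaw":0,"fingers":0}]' | grep -E 'pos|ft'
python3 -m pendant '[{"offset":[0,0,0],"yaw":0,"fingers":0}]' | grep -E 'pos|ft'
python3 -m pendant '[{"offset":[0.001,0.0001,0],"yaw":0,"fingers":0},{"offset":[0.001,0.0001,0],"yaw":0,"fingers":0}]' | grep -E 'pos|ft'
python3 -m pendant '[{"offset":[0,0,0],"yaw":0,"fingers":0}]' | grep -E 'pos|ft'
python3 -m pendant '[{"offset":[0,0,0],"yaw":0,"fingers":0}]' | grep -E 'pos|ft|grip'
```

```text
position: [0.4172, 0.3132, 0.1273]
ft_force: [-5.0, -0.7, 0.1]
position: [0.4171, 0.3132, 0.1273]
ft_force: [-4.6, -0.9, -0.5]
position: [0.4181, 0.3133, 0.1273]
ft_force: [-4.9, -0.7, -0.5]
position: [0.418, 0.3133, 0.1273]
ft_force: [-4.8, 0.2, -1.3]
position: [0.418, 0.3133, 0.1273]
ft_force: [-4.6, -0.2, -0.0]
grip_width: 0.29
gripper_force: 59.1
```

Run:
```python
from h import *
a=shot('scene')['img'];b=shot('top')['img']
cv2.imwrite('pics/6.png',np.hstack([cv2.resize(a[90:250,130:290],None,fx=2.5,fy=2.5),cv2.resize(b[170:330,140:300],None,fx=2.5,fy=2.5)]))
```

```text
(no output)
```

View pics/6.png

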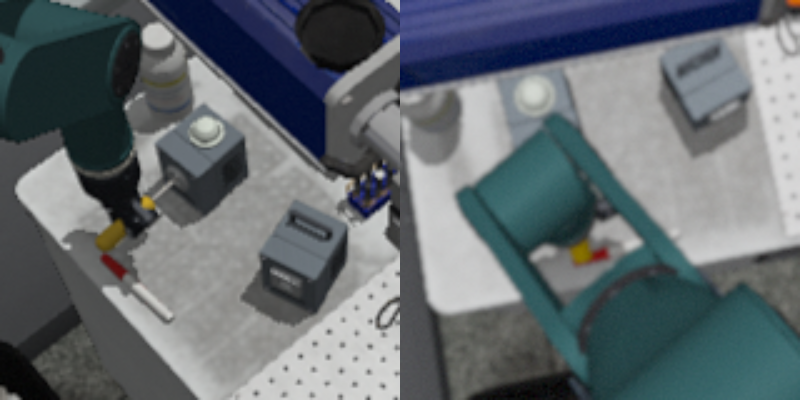

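The shaft enters the round guard at crop (178,182), and the pen, bottle and test unit are where they were. The force of about 4.75 N matches the spring at about 6.5 mm, so I'm handing in.

```bash
python3 -c "
from cell import arm
print(arm.sign_off())"
```

```text
the job is handed in; nothing more can be done
None
```

The job is handed in with the screwdriver still gripped, its blade through the lamp unit's round guard and the reset button held about 6.5 mm in (estimated from the push force and how far the tip moved after contact); the square-guard button was not touched, and the things I could see in the last picture had not moved.

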